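Switch bench extraction between two detented slide dampers

TASK

Switch the workbench's dust extraction over from the polishing hood to the soldering hood: first push the red damper knob, which stands out at its click, fully home; only then pull the blue damper knob out to its click, so that its yellow tell-tale pin pops up, and let go so that it stays there. Leave everything else on the bench where it is.

Things in the scene. Friction and masses are not known exactly. Their poses are not given: they have to be found in the camera images.
- box_red: Fixed damper box of the polishing hood: green, 150 x 120 mm, with a sloping aluminium face and a red knob in its middle, on a dark foot, a pipe behind. Origin: on the bench under its middle; front to its own -x. The face leans 25 degrees from level, rising towards +x; its centre lies at (-20, 0, 100) mm, its top edge at 132 mm.
- box_blue: Fixed damper box of the soldering hood: exactly like box_red but with a blue knob. The two boxes may stand either way round.
- knob_red (a point): Centre of the red slide knob, a cylinder 28 mm across, 24 mm long, on a 10 mm stem. The point's z axis is the knob's axis, pointing out of the face, up and to the front, 25 degrees off vertical; its y runs level across the box. Home, the centre stands 40 mm off the face (outer end 52, inner end 28); it moves out along z by the joint's value.
- knob_blue (a point): Centre of the blue slide knob; shape and axes as for knob_red.
- damper_red (a joint): How far the red knob is out, m: 0 fully home (solid stop), 0.052 fully out (solid stop). It starts in its click at about 0.030. Elsewhere the slide drags with 2 to 4 N and stays where it is left; to leave the click takes some 8 N, over about 6 mm.
- damper_blue (a joint): Blue knob's travel, m, 0 to 0.052; starts home. Its click is somewhere from 0.013 to 0.043, different each time. Felt going out: 2 to 4 N drag, then over 6 mm the click draws it outwards (up to about 4 N), then resistance jumps to some 8 N and fades over 6 mm. Let go within 3 mm of the click, it centres itself; elsewhere it stays. It can be pushed back and retried.
- flag_red (a joint): Height of the yellow tell-tale pin (14 mm across) of the red damper, m: about 0 when the slide is off its click (the pin then stands 3 mm out of the face), about 0.010 in the click. The pin stands 50 mm up the slope from the knob's axis.
- flag_blue (a joint): The same for the blue damper: about 0 off the click, about 0.010 in the click.
- flux_jar: Bystander: a jar with a black lid, 48 mm across, 60 mm high, between or near the boxes. Origin under its centre.
- spoon: Bystander: a steel spoon 190 mm long lying in front of the boxes, along its x.
- silver_cup: Bystander: a steel cup 70 mm across, 75 mm high. Origin under its centre.
- hammer: Bystander: a hammer 240 mm long, wooden handle, lying along its x.
- gift_box: Bystander: a black box 90 x 70 x 35 mm. Origin under its centre.
- brush: Bystander: a brush 180 mm long, wooden handle, lying along its x.

How it is judged:
By the outcome, as a careful person would: the job done as asked, in the order asked, and still so for the second after the job is handed in, with the robot touching nothing.
It also fails if it takes over 54 s, if anything falls off the work surface, if the arm or the gripper's body presses on something with over 40 N, if the wrist force passes 120 N, or if a joint passes its speed limit or range.

ROBOT

A 6-joint arm with a two-finger parallel gripper is mounted at the origin on the work surface. World frame = base frame: x ahead of the robot, y to its left, z up, the work surface at z = 0. Lengths are in m, angles in rad, forces in N, time in s.
With the tool pointing down it reaches from about 0.35 to 0.975 m from the base axis. Payload 4.9 kg.
Tool frame: the origin (TCP) lies between the finger pads; the fingertips stand 19 mm ahead of it and the grasp point (between the pads) is the TCP; z points along the fingers, y is the line along which they close (so a half turn about z gives the same grasp; the last joint's range is limited). The gripper opens to 85 mm and grips with 20 to 120 N. Pads are 22 mm wide; open, the fingers measure 114 mm over their backs; the gripper's body (76 mm by 85 mm) begins 54 mm behind the grasp point. The pads swing forward as they close: fully open they stand 13 mm farther back than shut.
Start: joints at [-1.389, 0.053, 1.613, -0, 1.476, -0.119], TCP at [0.185, -0.597, 0.25] pointing down, gripper open.
Joint ranges: [-3.01, 3.01], [-1.01, 2.22], [0.06, 2.58], [-1.02, 4.17], [0.09, 2.62], [-3.14, 3.14]. Speed limits (rad/s): [2.57, 2.57, 3.14, 3.14, 3.14, 3.14].

INTERFACE

Orientations are given as a unit quaternion [w, x, y, z].
In Python, from bench import r gives the robot as it stands. The module is installed in compiled form; this text tells all that it offers.
- The arm moves only by the tool servo_tool, never from a script. Its argument "targets" is a list that holds one entry, the list of rows, each a list of 6 numbers: the shift along the tool's x, y, z normalised to -1 to 1, where 1 is 80 cm, then the turn, a rotation vector about the tool's x, y, z normalised to -1 to 1, where 1 is 60 degrees. In form: [[[tx, ty, tz, ax, ay, az], ...]]. A call has 1 to 12 rows; each row is the pose to reach, as a shift and turn from the pose commanded when the call began, along the tool's axes at that moment; what a row does not reach only later rows make up. A row lasts 1/10 s, in which the tool goes at most 50 mm and 8.59 degrees, less where a joint would pass 70% of its speed; a pose out of reach is approached as far as the arm can. A call with a number of a shift or a turn outside -1 to 1 is refused whole. A call with a gripper value outside its range is refused whole. "fingers" is the opening, from -1 (shut) to 1 (fully open), set as the call begins (left out, the last holds). The fingers move at their own pace and stop on an object; "force" is the grip in N (left out, the last holds). Time passes only in rows, so rows that repeat a pose let the fingers close. It gives the time, the measured TCP pose, the force, the opening and the grip force at its end, in the units of the state.
- r.sense(): the state, without advancing time (a new reading comes with each control period).
- r.capture(name): name is "scene" or "side" or "wrist"; returns (picture, depth): 480x640x3 uint8, red, green, blue; 480x640 float32, m along the optical axis (not along the pixel's ray), 0 where there is no reading.
- r.camera_info(name): a dict with "fx", "fy", "cx", "cy" (pixels), "k1" (the pictures are not rectified: a ray, as slopes to the right and down, at radius r is drawn at 1 + k1 r^2 times it, then the intrinsics apply), "position" and "attitude" of the camera in the world; the wrist camera has in their place "hand_eye" (4x4, takes a point from camera to tool coordinates, whose origin is the TCP and whose axes are the flange's). Camera axes: x right, y up, looking along -z (the intrinsics and any distortion apply to the point x, -y, -z); pixel columns grow to the right and rows downward; lengths in m; the calibration is good to about 2 mm. A picture is of the moment at which its call begins: read the wrist's pose just before it. camera_info takes no time and is no camera call.
- r.hand_in(): hands the job in; it is judged then, once.
Trained networks look in the newest picture that a camera, given by its name, has taken for a name from the list of things; names that differ only in an ending like _2 or _b are one class to them, and where a whole thing is asked for, a point or a joint stands for the part that bears it (a point fixed in the world has none). Each returns a list of dicts, best first, with "p" (0 to 1); they miss things now and then, are a little off and sometimes report something else, mostly with a low value. They report only what shows in the picture. A call takes as long as a camera call.
- r.masks_of(label, camera): "mask" (480x640 bool, what is visible of it) and "extent" ([left, top, width, height] in pixels, round what is visible of it).
- r.mark_of(label, camera): "pixel" ([column, row] in pixels: a listed point, or the origin of a listed thing).
The state is a dict: "time": time; "joint_positions": joint angles; "qvel": joint speeds; "joint_torque": joint torques, N m; "tcp_pos": TCP position; "eef_rot": TCP orientation; "ft_force": force on the tool from outside, world axes, zero at the start; "ft_torque": the same for the moment, N m; "gripper_width": finger opening in m; "gripper_force": force on a finger pad.
Only numpy, scipy, OpenCV 4.12 (cv2) and the standard library are available. Lean on these libraries where they do the work, as an engineer would, in place of code of your own. Each camera call takes 0.05 s, during which the arm holds its last target. There are 200 camera calls.

## Working session

There is one attempt and no reset: what is moved stays moved. The work goes in short steps, Python scripts to look and compute and a tool call to move; the robot and the scene stay as the last step left them, time stands still between calls to the robot, and variables do not carry over. Pictures are saved under pics/ and viewed, at most 10 in all, crops included, and the job is handed in when it is done.

Besides the shell and the picture viewer there is one more tool, called after "Emit:" by a JSON object that holds its "name" and its "arguments". servo_tool: Moves the arm, as the interface text tells. Scaled input: -1 to 1 covers 80 cm each way for a shift and 60 degrees each way for a turn. Its arguments: {"type":"object","properties":{"targets":{"type":"array","items":{"type":"array","items":{"type":"array","items":{"type":"number"}}}},"fingers":{"type":"number"},"force":{"type":"number"}},"required":["targets"]}

```bash
mkdir -p pics; cat > h.py <<'E'
import numpy as np, cv2
from bench import r
from scipy.spatial.transform import Rotation as R
def rot(q): return R.from_quat([q[1],q[2],q[3],q[0]])
def campose(n,ci,s=None):
    if 'hand_eye' in ci:
        s=s or r.sense(); H=np.array(ci['hand_eye']); A=rot(s['eef_rot']).as_matrix()
        return A@H[:3,:3], A@H[:3,3]+np.array(s['tcp_pos'])
    a=np.array(ci['attitude'],float)
    M=a if a.shape==(3,3) else rot(a).as_matrix()
    return M,np.array(ci['position'])
def world(n,px,depth,s=None):
    "px Nx2 -> world points using depth image (or scalar)"
    ci=r.camera_info(n); px=np.atleast_2d(np.array(px,float))
    K=np.array([[ci['fx'],0,ci['cx']],[0,ci['fy'],ci['cy']],[0,0,1]])
    u=cv2.undistortPoints(px[:,None,:],K,np.array([ci['k1'],0,0,0.]))[:,0]
    d=depth[px[:,1].round().astype(int),px[:,0].round().astype(int)] if np.ndim(depth)==2 else depth*np.ones(len(px))
    P=np.c_[u[:,0]*d,-u[:,1]*d,-d]
    M,t=campose(n,ci,s); return P@M.T+t
def save(n,img): cv2.imwrite('pics/'+n,cv2.cvtColor(img,cv2.COLOR_RGB2BGR))
E
python3 - <<'E'
from h import *
print({k:np.round(v,4).tolist() if k!='time' else v for k,v in r.sense().items()})
ims=[]
for n in['scene','side']:
    ci=r.camera_info(n);print(n,ci)
    im,d=r.capture(n);ims.append(im)
    np.save(n+'_d.npy',d)
    for l in['box_red','box_blue','knob_red','knob_blue','flag_red','flag_blue','flux_jar','spoon','silver_cup','hammer','gift_box','brush']:
        ms=r.masks_of(l,n)
        for m in ms[:2]:
            ys,xs=np.nonzero(m['mask']&(d>0))
            if len(xs)<5: continue
            P=world(n,np.c_[xs,ys],d)
            print(n,l,round(m['p'],2),m['extent'],'med',np.median(P,0).round(3),'lo',np.percentile(P,3,axis=0).round(3),'hi',np.percentile(P,97,axis=0).round(3))
    for l in['knob_red','knob_blue','box_red','box_blue']:
        for m in r.mark_of(l,n)[:2]: print(n,'mark',l,round(m['p'],2),np.round(m['pixel'],1))
a=cv2.resize(np.vstack(ims),(400,600))
save('a.png',ims[0]);save('b.png',ims[1])
E
```

```text
{'time': 0.0, 'joint_positions': [-1.389, 0.0534, 1.6143, 0.0, 1.476, -0.119], 'qvel': [-0.0013, 0.0024, -0.0011, 0.0018, -0.0001, 0.0014], 'joint_torque': [-0.0014, -39.3678, -37.0177, -0.0002, 0.0069, 0.0], 'tcp_pos': [0.1851, -0.5964, 0.2491], 'eef_rot': [-0.001, 0.9887, 0.1498, -0.0], 'ft_force': [-0.3543, -0.5442, -0.0004], 'ft_torque': [-0.0281, 0.0213, -0.0075], 'gripper_force': 0.0, 'gripper_width': 0.0854}
scene {'fx': 454.0657748400685, 'fy': 454.0657748400685, 'cx': 321.4045453147418, 'cy': 241.14736920940862, 'k1': -0.030967967460688865, 'position': array([1.08034468, 0.62789459, 0.89710972]), 'attitude': array([0.32322866, 0.12726427, 0.36734101, 0.86277901])}
scene box_red 0.8 [302.0, 263.8, 106.2, 107.6] med [0.661 0.221 0.09 ] lo [0.547 0.158 0.004] hi [0.762 0.27  0.146]
scene box_blue 0.64 [208.8, 189.3, 87.5, 75.1] med [ 0.66  -0.189  0.078] lo [ 0.548 -0.251  0.002] hi [ 0.762 -0.146  0.127]
scene knob_red 0.67 [371.4, 266.2, 20.1, 32.2] med [0.574 0.213 0.164] lo [0.552 0.201 0.11 ] hi [0.591 0.225 0.178]
scene flag_blue 0.64 [222.0, 164.8, 73.4, 30.1] med [ 0.48
[... 2936 characters left out ...]
.507  0.   ] hi [ 0.568 -0.399  0.027]
side hammer 0.27 [275.9, 189.6, 76.9, 54.8] med [ 0.622 -0.179  0.071] lo [ 0.535 -0.254  0.   ] hi [ 0.75  -0.142  0.127]
side gift_box 0.8 [191.1, 318.8, 44.9, 31.6] med [0.671 0.401 0.033] lo [0.627 0.349 0.002] hi [0.717 0.434 0.037]
side brush 0.58 [272.1, 245.8, 19.0, 27.6] med [0.564 0.219 0.165] lo [0.549 0.204 0.112] hi [0.588 0.228 0.178]
side brush 0.52 [327.2, 195.1, 8.4, 11.2] med [ 0.574 -0.195  0.138] lo [ 0.564 -0.207  0.117] hi [ 0.586 -0.189  0.15 ]
side mark knob_red 0.71 [282.6 257.9]
side mark knob_blue 0.52 [331.  195.7]
side mark box_red 0.79 [270.4 301.3]
side mark box_blue 0.55 [324.  230.6]
side mark box_blue 0.43 [349.5 277.1]
```

View pics/a.png

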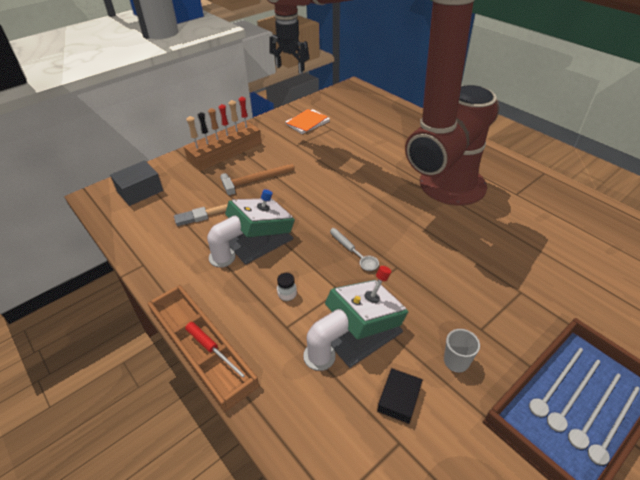

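View pics/b.png

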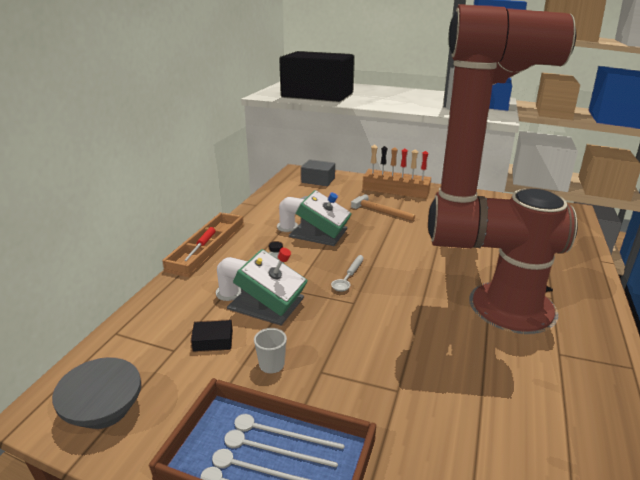

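The scene view shows the red knob at about (384, 273), standing out on the near box, and the blue knob at (266, 195), home on the far box. The jar is between the boxes and the spoon in front. Next: face normals and knob axes from the depth images.

```bash
cat > m.py <<'E'
from h import *
rng=np.random.default_rng(0)
def plane(P,it=500,tol=.002):
    best=None
    for _ in range(it):
        a,b,c=P[rng.choice(len(P),3,False)]; n=np.cross(b-a,c-a); L=np.linalg.norm(n)
        if L<1e-7: continue
        n/=L
        if n[2]<0:n=-n
        if not .85<n[2]<.95: continue
        k=abs((P-a)@n)<tol
        if best is None or k.sum()>best.sum(): best=k
    Q=P[best]; c=Q.mean(0); n=np.linalg.svd(Q-c)[2][2]; n*=np.sign(n[2]); return c,n,Q
if __name__=='__main__':
  for n in['scene','side']:
    d=np.load(n+'_d.npy'); im=cv2.cvtColor(cv2.imread('pics/'+('a' if n=='scene' else 'b')+'.png'),cv2.COLOR_BGR2RGB)
    v,u=np.mgrid[0:480,0:640]; px=np.c_[u.ravel(),v.ravel()]
    W=world(n,px,d); C=im.reshape(-1,3).astype(int); ok=d.ravel()>0
    for nm,y0 in[('red',.21),('blue',-.2)]:
        near=ok&(abs(W[:,0]-.62)<.12)&(abs(W[:,1]-y0)<.1)
        F=W[near&(W[:,2]>.065)&(W[:,2]<.14)]
        c,nn,Q=plane(F)
        yaw=np.arctan2(-nn[1],-nn[0])
        e=R.from_euler('z',-yaw).apply(Q-c)
        print(n,nm,'plane c',c.round(4),'n',nn.round(3),'tilt',np.degrees(np.arccos(nn[2])).round(1),'yaw',np.degrees(yaw).round(1),len(Q))
        print('   local extents',np.percentile(e,[2,98],axis=0).round(3).tolist(),'zrange',np.percentile(Q[:,2],[2,98]).round(4))
        # green front edge line yaw
        K=near&((C[:,0]>C[:,1]+70)&(C[:,0]>C[:,2]+70) if nm=='red' else (C[:,2]>C[:,0]+50)&(C[:,2]>C[:,1]+40))&(W[:,2]>.1)
        P=W[K]; print('   knob',len(P),np.median(P,0).round(4),P.min(0).round(4),P.max(0).round(4),'off plane',np.percentile((P-c)@nn,[5,50,95]).round(4))
E
python3 m.py
```

```text
scene red plane c [0.5989 0.2128 0.1006] n [-0.424  0.035  0.905] tilt 25.2 yaw -4.8 1229
   local extents [[-0.062, -0.054, -0.029], [0.055, 0.047, 0.026]] zrange [0.0713 0.1268]
   knob 158 [0.5705 0.2149 0.1704] [0.549  0.1994 0.1576] [0.5803 0.2254 0.1792] off plane [0.0627 0.0771 0.0833]
scene blue plane c [ 0.6002 -0.2015  0.1014] n [-0.422  0.025  0.906] tilt 25.0 yaw -3.4 652
   local extents [[-0.063, -0.055, -0.03], [0.055, 0.046, 0.025]] zrange [0.0715 0.1268]
   knob 81 [ 0.5814 -0.2009  0.1434] [ 0.5616 -0.22    0.1301] [ 0.5923 -0.1905  0.1508] off plane [0.0345 0.0474 0.0529]
side red plane c [0.5886 0.2172 0.0973] n [-0.424  0.049  0.904] tilt 25.3 yaw -6.6 1082
   local extents [[-0.055, -0.055, -0.026], [0.062, 0.05, 0.03]] zrange [0.0709 0.1271]
   knob 135 [0.5592 0.2217 0.1706] [0.5457 0.2017 0.1478] [0.5735 0.2294 0.1804] off plane [0.0632 0.0797 0.0841]
side blue plane c [ 0.5888 -0.1953  0.0975] n [-0.431  0.043  0.902] tilt 25.6 yaw -5.7 474
   local extents [[-0.058, -0.058, -0.029], [0.063, 0.047, 0.03]] zrange [0.0688 0.1272]
   knob 54 [ 0.5714 -0.1955  0.1423] [ 0.5609 -0.2125  0.1278] [ 0.582  -0.1863  0.1513] off plane [0.0355 0.049  0.0542]
```

```bash
cat >> h.py <<'E'
def boxrot(yawdeg,tilt=25):
    y,t=np.radians(yawdeg),np.radians(tilt)
    n=np.array([-np.sin(t)*np.cos(y),-np.sin(t)*np.sin(y),np.cos(t)])
    ty=-np.array([-np.sin(y),np.cos(y),0]); z=-n
    return R.from_matrix(np.c_[np.cross(ty,z),ty,z]),n
def rowsto(p,Rt,s=None):
    s=s or r.sense(); R0=rot(s['eef_rot'])
    t=R0.inv().apply(np.array(p)-s['tcp_pos'])/.8
    a=np.degrees((R0.inv()*Rt).as_rotvec())/60
    return np.r_[t,a].round(4).tolist()
E
python3 - <<'E'
from h import *
Rt,n=boxrot(-5)
print(rowsto([.42,-.2,.33],Rt)); print(rowsto(np.array([.595,.214,.1])+.2*n,Rt)); print(n)
E
```

```text
[0.4274, -0.3869, -0.0996, -0.0808, 0.4114, 0.3646]
[0.6918, -0.8563, -0.0387, -0.0808, 0.4114, 0.3646]
[-0.42101007  0.03683361  0.90630779]
```

Emit:
{"name": "servo_tool", "arguments": {"targets": [[[0.427,-0.387,-0.1,-0.081,0.411,0.365],[0.427,-0.387,-0.1,-0.081,0.411,0.365],[0.427,-0.387,-0.1,-0.081,0.411,0.365],[0.427,-0.387,-0.1,-0.081,0.411,0.365],[0.427,-0.387,-0.1,-0.081,0.411,0.365],[0.427,-0.387,-0.1,-0.081,0.411,0.365],[0.427,-0.387,-0.1,-0.081,0.411,0.365],[0.427,-0.387,-0.1,-0.081,0.411,0.365],[0.427,-0.387,-0.1,-0.081,0.411,0.365],[0.427,-0.387,-0.1,-0.081,0.411,0.365],[0.427,-0.387,-0.1,-0.081,0.411,0.365],[0.427,-0.387,-0.1,-0.081,0.411,0.365]]]}}

```text
time: 2.9
tcp_pos: [0.4196, -0.1999, 0.3303]
eef_rot: [0.01, 0.975, -0.042, 0.216]
ft_force: [0.2, -1.0, -0.7]
gripper_width: 0.0853
gripper_force: 0.0
```

```bash
python3 - <<'E'
from h import *
s=r.sense();print(s['time'],s['tcp_pos'],s['joint_positions'])
im,d=r.capture('wrist');save('w1.png',im);np.save('w1.npy',d)
Rt,n=boxrot(-5)
print(rowsto(np.array([.595,.214,.1])+.2*n,Rt))
E
```

```text
2.9 [ 0.41963415 -0.19988945  0.33028853] [-0.75556832 -0.65920791  2.08831815  0.2698852   1.36920772  0.89343936]
[0.0355, -0.5354, 0.0835, 0.0006, 0.001, -0.0007]
```

View pics/w1.png

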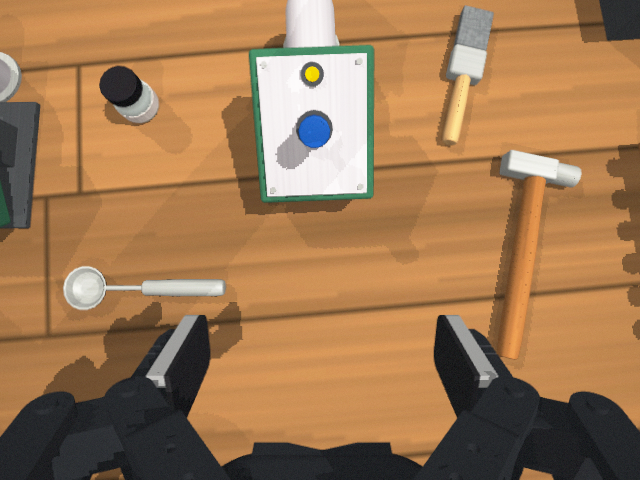

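The wrist view looks straight down the blue box's axis: blue knob at (314, 130), yellow pin down at (312, 74), box square in view. I'll measure blue from this picture later; first I move on to red.

Emit:
{"name": "servo_tool", "arguments": {"targets": [[[0.036,-0.535,0.06,0,0,0],[0.036,-0.535,0.06,0,0,0],[0.036,-0.535,0.06,0,0,0],[0.036,-0.535,0.06,0,0,0],[0.036,-0.535,0.06,0,0,0],[0.036,-0.535,0.06,0,0,0],[0.036,-0.535,0.06,0,0,0],[0.036,-0.535,0.06,0,0,0],[0.036,-0.535,0.06,0,0,0],[0.036,-0.535,0.06,0,0,0],[0.036,-0.535,0.06,0,0,0],[0.036,-0.535,0.06,0,0,0]]], "fingers": -1, "force": 20}}

```text
time: 4.15
tcp_pos: [0.5038, 0.2205, 0.2986]
eef_rot: [0.01, 0.975, -0.044, 0.216]
ft_force: [0.2, -0.1, 0.2]
gripper_width: -0.0001
gripper_force: 0.0
```

```bash
cat > w.py <<'E'
from m import *
def meas(im,d,s,col,c0):
    v,u=np.mgrid[0:480,0:640]; px=np.c_[u.ravel(),v.ravel()]
    W=world('wrist',px,d,s); C=im.reshape(-1,3).astype(int); ok=(d.ravel()>0)&(np.linalg.norm(W-c0,axis=1)<.1)
    c,nn,Q=plane(W[ok&(W[:,2]>.065)&(W[:,2]<.14)])
    yaw=np.degrees(np.arctan2(-nn[1],-nn[0]))
    off=(W-c)@nn
    # green rim/face edges: min-area rectangle of face inliers
    k=ok&(abs(off)<.003); mk=np.zeros((480,640),np.uint8); mk.ravel()[k]=1
    q=Q-c; Rb,n=boxrot(yaw); l=Rb.inv().apply(q)[:,:2].astype(np.float32)
    rect=cv2.minAreaRect(l*1000)
    K=(C[:,0]>C[:,1]+70)&(C[:,0]>C[:,2]+70) if col=='red' else (C[:,2]>C[:,0]+50)&(C[:,2]>C[:,1]+40)
    K&=ok&(off>.03); h=np.percentile(off[K],80); K&=abs(off-h)<.004
    Y=ok&(C[:,0]>C[:,2]+90)&(C[:,1]>C[:,2]+70)&(off<.02)&(off>-.002)
    top=W[K]; tc=(top.min(0)+top.max(0))/2; pin=W[Y]
    print(col,'n',nn.round(3),'tilt',np.degrees(np.arccos(nn[2])).round(1),'yaw',yaw.round(1),'rect(mm)',rect)
    print('  top off',h.round(4),'centre',tc.round(4),top.mean(0).round(4),'face axis pt',(tc-h*nn).round(4),'pin',len(pin),np.median(pin,0).round(4) if len(pin) else '', 'pin off',np.percentile(off[Y],[50,90]).round(4) if len(pin) else '')
    if len(pin):
        dv=tc-h*nn-pin.mean(0); print('  yaw from pin', np.degrees(np.arctan2(-dv[1],-dv[0])).round(1))
    return tc,nn,h
E
python3 - <<'E'
from w import *
s0={'tcp_pos':[0.41963415,-0.19988945,0.33028853],'eef_rot':[0.01,0.975,-0.042,0.216]}
im=cv2.cvtColor(cv2.imread('pics/w1.png'),cv2.COLOR_BGR2RGB)
meas(im,np.load('w1.npy'),s0,'blue',np.array([.595,-.2,.11]))
s=r.sense(); im,d=r.capture('wrist');save('w2.png',im)
print(s['time'],s['tcp_pos'],s['gripper_width'],s['joint_positions'])
meas(im,d,s,'red',np.array([.595,.214,.12]))
E
```

```text
blue n [-0.425  0.02   0.905] tilt 25.2 yaw -2.7 rect(mm) ((-4.7980194091796875, 0.07186508178710938), (111.55584716796875, 137.78224182128906), 89.99493408203125)
  top off 0.0525 centre [ 0.5722 -0.2064  0.1469] [ 0.5719 -0.2066  0.1477] face axis pt [ 0.5945 -0.2075  0.0994] pin 176 [ 0.6377 -0.2096  0.1245] pin off [0.0029 0.0038]
  yaw from pin -2.8
4.15 [0.50378007 0.22054546 0.29855101] -0.00010257599566597153 [ 0.36604946 -0.38103067  1.95736237 -0.20332449  1.1773985   2.06819428]
red n [-0.422  0.035  0.906] tilt 25.1 yaw -4.7 rect(mm) ((-7.085395812988281, 0.0483551025390625), (136.71824645996094, 104.23885345458984), 0.12597984075546265)
  top off 0.0824 centre [0.5597 0.2125 0.1748] [0.5596 0.2126 0.1751] face axis pt [0.5946 0.2097 0.1002] pin 241 [0.6331 0.2063 0.1338] pin off [0.0131 0.0142]
  yaw from pin -4.8
```

View pics/w2.png

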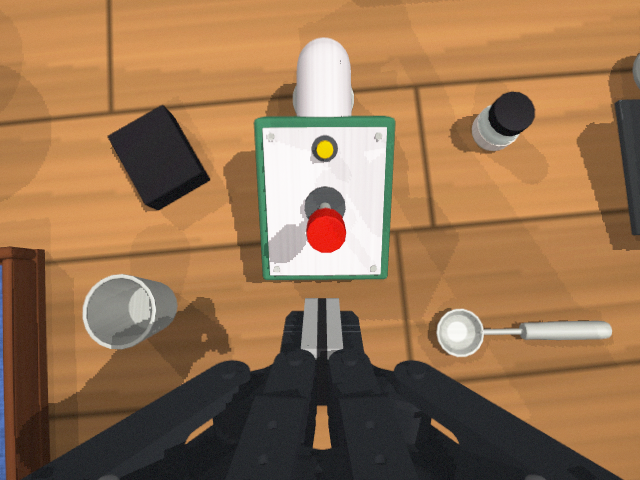

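Red knob at (326, 231), standing out, with its pin up at (325, 149). The fingers are shut. Now I line up on the axis and push.

```bash
python3 - <<'E'
from h import *
Rt,n=boxrot(-4.8); A=np.array([.5946,.2102,.1002])
for o in(.125,.075,.071): print(rowsto(A+o*n,Rt))
E
```

```text
[-0.0013, 0.003, 0.1171, 0.0031, 0.0004, -0.0057]
[-0.0013, 0.0028, 0.1796, 0.0031, 0.0004, -0.0057]
[-0.0013, 0.0028, 0.1846, 0.0031, 0.0004, -0.0057]
```

Emit:
{"name": "servo_tool", "arguments": {"targets": [[[-0.001,0.003,0.06,0.003,0,-0.006],[-0.001,0.003,0.117,0.003,0,-0.006],[-0.001,0.003,0.135,0.003,0,-0.006],[-0.001,0.003,0.142,0.003,0,-0.006],[-0.001,0.003,0.15,0.003,0,-0.006],[-0.001,0.003,0.156,0.003,0,-0.006],[-0.001,0.003,0.162,0.003,0,-0.006],[-0.001,0.003,0.168,0.003,0,-0.006],[-0.001,0.003,0.174,0.003,0,-0.006],[-0.001,0.003,0.178,0.003,0,-0.006],[-0.001,0.003,0.18,0.003,0,-0.006],[-0.001,0.003,0.18,0.003,0,-0.006]]]}}

```text
time: 5.4
tcp_pos: [0.564, 0.2149, 0.1698]
eef_rot: [0.008, 0.975, -0.039, 0.218]
ft_force: [0.5, -0.2, 1.6]
gripper_width: 0.0002
gripper_force: 0.9
```

Emit:
{"name": "servo_tool", "arguments": {"targets": [[[0,0,0.002,0,0,0],[0,0,0.004,0,0,0],[0,0,0.005,0,0,0],[0,0,0.006,0,0,0],[0,0,0.006,0,0,0]]]}}

```text
time: 5.9
tcp_pos: [0.5659, 0.2148, 0.1658]
eef_rot: [0.008, 0.975, -0.039, 0.217]
ft_force: [-4.4, -2.1, 10.6]
gripper_width: 0.0001
gripper_force: 6.1
```

Emit:
{"name": "servo_tool", "arguments": {"targets": [[[0,0,0.001,0,0,0],[0,0,0.002,0,0,0],[0,0,0.003,0,0,0],[0,0,0.003,0,0,0]]]}}

```text
time: 6.3
tcp_pos: [0.5662, 0.215, 0.1658]
eef_rot: [0.009, 0.975, -0.04, 0.216]
ft_force: [-20.9, -4.2, 24.1]
gripper_width: -0.0001
gripper_force: 15.8
```

Emit:
{"name": "servo_tool", "arguments": {"targets": [[[0,0,-0.05,0,0,0],[0,0,-0.11,0,0,0],[0,0,-0.16,0,0,0],[0,0,-0.16,0,0,0],[0,0,-0.16,0,0,0]]]}}

```text
time: 6.8
tcp_pos: [0.512, 0.2191, 0.278]
eef_rot: [0.008, 0.975, -0.039, 0.216]
ft_force: [-0.9, -0.4, -0.5]
gripper_width: -0.0
gripper_force: 0.0
```

```bash
python3 - <<'E'
from w import *
s=r.sense(); im,d=r.capture('wrist')
print(s['time'],s['tcp_pos'])
meas(im,d,s,'red',np.array([.595,.214,.12]))
Rt,n=boxrot(-2.8); A=np.array([.5945,-.2075,.0994])
print(rowsto(A+.2*n,Rt))
E
```

```text
6.8 [0.51201353 0.21907323 0.27800828]
red n [-0.422  0.035  0.906] tilt 25.0 yaw -4.7 rect(mm) ((-4.266265869140625, 1.5385246276855469), (136.29641723632812, 107.4731216430664), 0.07434158772230148)
  top off 0.0524 centre [0.5723 0.2113 0.1472] [0.5721 0.2115 0.1479] face axis pt [0.5944 0.2094 0.0998] pin 238 [0.6373 0.2061 0.124 ] pin off [0.0026 0.0035]
  yaw from pin -4.6
[0.0391, 0.526, 0.012, 0.0131, 0.0023, -0.0272]
```

Emit:
{"name": "servo_tool", "arguments": {"targets": [[[0.039,0.526,0.012,0.013,0.002,-0.027],[0.039,0.526,0.012,0.013,0.002,-0.027],[0.039,0.526,0.012,0.013,0.002,-0.027],[0.039,0.526,0.012,0.013,0.002,-0.027],[0.039,0.526,0.012,0.013,0.002,-0.027],[0.039,0.526,0.012,0.013,0.002,-0.027],[0.039,0.526,0.012,0.013,0.002,-0.027],[0.039,0.526,0.012,0.013,0.002,-0.027],[0.039,0.526,0.012,0.013,0.002,-0.027],[0.039,0.526,0.012,0.013,0.002,-0.027],[0.039,0.526,0.012,0.013,0.002,-0.027],[0.039,0.526,0.012,0.013,0.002,-0.027]]], "fingers": 0.4}}

```text
time: 8.05
tcp_pos: [0.5103, -0.202, 0.2805]
eef_rot: [0.004, 0.976, -0.024, 0.216]
ft_force: [0.5, 0.7, -0.5]
gripper_width: 0.0598
gripper_force: 0.0
```

```bash
python3 - <<'E'
from w import *
s=r.sense(); im,d=r.capture('wrist');save('w3.png',im)
print(s['time'],s['tcp_pos'],s['gripper_width'],s['joint_positions'].round(2))
tc,nn,h=meas(im,d,s,'blue',np.array([.595,-.207,.12]))
Rt,n=boxrot(-2.8); A=tc-h*n
for o in(.1,.042): print(rowsto(A+o*n,Rt))
E
```

```text
8.05 [ 0.51033509 -0.20201114  0.28045403] 0.05978229294517516 [-0.62 -0.4   2.    0.25  1.18  0.94]
blue n [-0.423  0.02   0.906] tilt 25.1 yaw -2.7 rect(mm) ((-5.279991149902344, 0.148529052734375), (135.06715393066406, 104.59374237060547), 0.039098143577575684)
  top off 0.0524 centre [ 0.5725 -0.2067  0.1474] [ 0.5724 -0.2065  0.1479] face axis pt [ 0.5946 -0.2077  0.1   ] pin 243 [ 0.6377 -0.2097  0.1243] pin off [0.0027 0.0038]
  yaw from pin -2.6
[-0.0002, 0.0025, 0.1246, -0.0018, -0.0005, 0.0006]
[-0.0003, 0.0026, 0.1971, -0.0018, -0.0005, 0.0006]
```

View pics/w3.png

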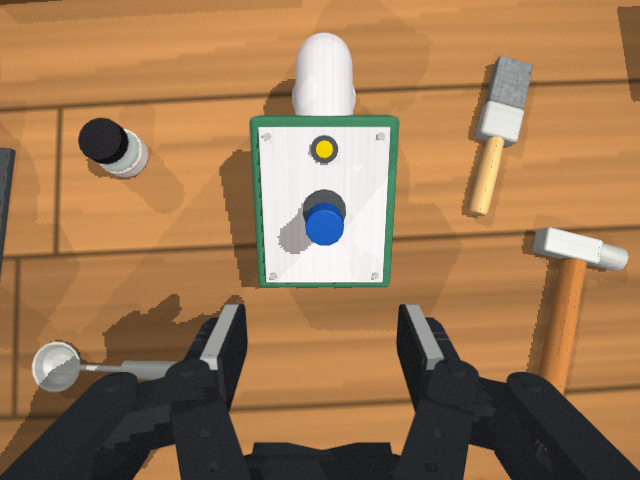

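The blue knob sits centred between the fingers at (325, 225), with its pin down at (324, 149). Descending to grip.

Emit:
{"name": "servo_tool", "arguments": {"targets": [[[0,0.002,0.06,-0.002,0,0],[0,0.002,0.12,-0.002,0,0],[0,0.0025,0.16,-0.002,0,0],[0,0.0025,0.195,-0.002,0,0],[0,0.0025,0.195,-0.002,0,0],[0,0.0025,0.195,-0.002,0,0]]]}}

```text
time: 8.7
tcp_pos: [0.5765, -0.2072, 0.1406]
eef_rot: [0.006, 0.976, -0.023, 0.217]
ft_force: [0.1, -0.9, 1.0]
gripper_width: 0.0597
gripper_force: 0.0
```

Emit:
{"name": "servo_tool", "arguments": {"targets": [[[0,0,0,0,0,0],[0,0,0,0,0,0],[0,0,0,0,0,0],[0,0,0,0,0,0],[0,0,0,0,0,0],[0,0,0,0,0,0]]], "fingers": -1, "force": 50}}

```text
time: 9.3
tcp_pos: [0.5772, -0.207, 0.1437]
eef_rot: [0.004, 0.976, -0.024, 0.218]
ft_force: [-4.3, 9.1, 8.6]
gripper_width: 0.0266
gripper_force: 48.7
```

Emit:
{"name": "servo_tool", "arguments": {"targets": [[[0,-0.001,-0.003,0,0,0],[0,-0.001,-0.006,0,0,0],[0,-0.001,-0.009,0,0,0],[0,-0.001,-0.012,0,0,0],[0,-0.001,-0.012,0,0,0]]]}}

```text
time: 9.8
tcp_pos: [0.5735, -0.2067, 0.1514]
eef_rot: [0.005, 0.975, -0.024, 0.219]
ft_force: [4.4, 4.4, -0.4]
gripper_width: 0.0265
gripper_force: 49.9
```

Emit:
{"name": "servo_tool", "arguments": {"targets": [[[0,0,-0.002,0,0,0],[0,0,-0.002,0,0,0]]]}}

```text
time: 10.0
tcp_pos: [0.5729, -0.2067, 0.1528]
eef_rot: [0.005, 0.975, -0.025, 0.219]
ft_force: [4.4, 3.8, -0.3]
gripper_width: 0.0265
gripper_force: 49.9
```

Emit:
{"name": "servo_tool", "arguments": {"targets": [[[0,0,-0.002,0,0,0],[0,0,-0.002,0,0,0]]]}}

```text
time: 10.2
tcp_pos: [0.5722, -0.2067, 0.1543]
eef_rot: [0.005, 0.975, -0.025, 0.219]
ft_force: [3.4, 4.8, -0.2]
gripper_width: 0.0266
gripper_force: 49.9
```

Emit:
{"name": "servo_tool", "arguments": {"targets": [[[0,0,-0.002,0,0,0],[0,0,-0.002,0,0,0]]]}}

```text
time: 10.4
tcp_pos: [0.5715, -0.2066, 0.1558]
eef_rot: [0.005, 0.975, -0.025, 0.219]
ft_force: [4.4, 4.6, -1.1]
gripper_width: 0.0263
gripper_force: 49.9
```

Emit:
{"name": "servo_tool", "arguments": {"targets": [[[0,0,-0.002,0,0,0],[0,0,-0.002,0,0,0]]]}}

```text
time: 10.6
tcp_pos: [0.5708, -0.2066, 0.1572]
eef_rot: [0.005, 0.975, -0.024, 0.219]
ft_force: [3.8, 4.3, -0.1]
gripper_width: 0.0263
gripper_force: 49.9
```

Emit:
{"name": "servo_tool", "arguments": {"targets": [[[0,0,-0.002,0,0,0],[0,0,-0.002,0,0,0]]]}}

```text
time: 10.8
tcp_pos: [0.5702, -0.2065, 0.1587]
eef_rot: [0.005, 0.975, -0.025, 0.219]
ft_force: [4.5, 3.4, -1.0]
gripper_width: 0.0266
gripper_force: 49.9
```

Emit:
{"name": "servo_tool", "arguments": {"targets": [[[0,0,-0.002,0,0,0],[0,0,-0.002,0,0,0]]]}}

```text
time: 11.0
tcp_pos: [0.5695, -0.2065, 0.1601]
eef_rot: [0.005, 0.975, -0.025, 0.219]
ft_force: [4.4, 4.6, -0.3]
gripper_width: 0.0265
gripper_force: 49.9
```

Emit:
{"name": "servo_tool", "arguments": {"targets": [[[0,0,-0.002,0,0,0],[0,0,-0.002,0,0,0]]]}}

```text
time: 11.2
tcp_pos: [0.5688, -0.2065, 0.1616]
eef_rot: [0.006, 0.975, -0.025, 0.219]
ft_force: [4.3, 4.4, -0.9]
gripper_width: 0.0266
gripper_force: 49.9
```

Emit:
{"name": "servo_tool", "arguments": {"targets": [[[0,0,-0.002,0,0,0],[0,0,-0.002,0,0,0]]]}}

```text
time: 11.4
tcp_pos: [0.5681, -0.2064, 0.163]
eef_rot: [0.005, 0.975, -0.025, 0.219]
ft_force: [2.7, 4.0, 0.0]
gripper_width: 0.0267
gripper_force: 49.9
```

Emit:
{"name": "servo_tool", "arguments": {"targets": [[[0,0,-0.002,0,0,0],[0,0,-0.002,0,0,0]]]}}

```text
time: 11.6
tcp_pos: [0.5674, -0.2064, 0.1645]
eef_rot: [0.006, 0.975, -0.024, 0.219]
ft_force: [4.2, 3.6, -0.6]
gripper_width: 0.0262
gripper_force: 49.9
```

```bash
python3 - <<'E'
from w import *
s=r.sense(); im,d=r.capture('wrist');save('w4.png',im)
try: meas(im,d,s,'blue',np.array([.595,-.207,.12]))
except Exception as e: print(e)
E
```

```text
bash:   912 Killed                     python3 - <<'E'
from w import *
s=r.sense(); im,d=r.capture('wrist');save('w4.png',im)
try: meas(im,d,s,'blue',np.array([.595,-.207,.12]))
except Exception as e: print(e)
E
```

View pics/w4.png

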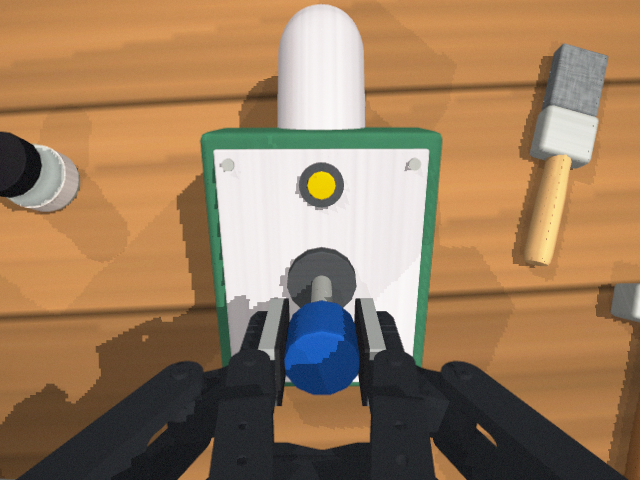

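The knob (322, 345) is held and coming out with the gripper, its stem showing; the pin (321, 185) is still down. I'll keep pulling.

Emit:
{"name": "servo_tool", "arguments": {"targets": [[[0,0,-0.002,0,0,0],[0,0,-0.002,0,0,0]]]}}

```text
time: 11.85
tcp_pos: [0.5667, -0.2064, 0.166]
eef_rot: [0.006, 0.975, -0.025, 0.219]
ft_force: [3.4, 3.9, 0.7]
gripper_width: 0.0262
gripper_force: 49.9
```

Emit:
{"name": "servo_tool", "arguments": {"targets": [[[0,0,-0.002,0,0,0],[0,0,-0.002,0,0,0]]]}}

```text
time: 12.05
tcp_pos: [0.566, -0.2064, 0.1676]
eef_rot: [0.006, 0.975, -0.024, 0.219]
ft_force: [2.2, 4.2, 1.2]
gripper_width: 0.0265
gripper_force: 50.1
```

Emit:
{"name": "servo_tool", "arguments": {"targets": [[[0,0,-0.002,0,0,0],[0,0,-0.002,0,0,0]]]}}

```text
time: 12.25
tcp_pos: [0.5653, -0.2063, 0.1691]
eef_rot: [0.005, 0.975, -0.024, 0.219]
ft_force: [1.0, 4.6, 2.9]
gripper_width: 0.0265
gripper_force: 50.2
```

```bash
sed -i 's/np.linalg.svd(Q-c)\[2\]\[2\]/np.linalg.svd(Q-c,full_matrices=False)[2][2]/' m.py; python3 -c "
from h import *
print(r.sense()['time'],r.sense()['tcp_pos'])"
```

```text
12.25 [ 0.56526731 -0.20631688  0.169083  ]
```

Emit:
{"name": "servo_tool", "arguments": {"targets": [[[0,0,-0.001,0,0,0],[0,0,-0.001,0,0,0]]]}}

```text
time: 12.45
tcp_pos: [0.5651, -0.2063, 0.1696]
eef_rot: [0.006, 0.975, -0.024, 0.219]
ft_force: [3.9, 4.0, 1.4]
gripper_width: 0.0266
gripper_force: 50.2
```

Emit:
{"name": "servo_tool", "arguments": {"targets": [[[0,0,-0.001,0,0,0],[0,0,-0.001,0,0,0]]]}}

```text
time: 12.65
tcp_pos: [0.5647, -0.2063, 0.1704]
eef_rot: [0.006, 0.975, -0.024, 0.219]
ft_force: [3.1, 6.2, 1.6]
gripper_width: 0.0265
gripper_force: 50.2
```

```bash
python3 - <<'E'
from w import *
s=r.sense(); im,d=r.capture('wrist')
try: meas(im,d,s,'blue',np.array([.595,-.207,.12]))
except Exception as e: print(repr(e))
print(r.sense()['ft_force'])
E
```

```text
blue n [-0.424  0.019  0.906] tilt 25.1 yaw -2.6 rect(mm) ((-18.241294860839844, 0.6612167358398438), (118.94812774658203, 105.93721008300781), 0.20298661291599274)
  top off 0.0816 centre [ 0.5605 -0.2061  0.1741] [ 0.5609 -0.2061  0.1749] face axis pt [ 0.5951 -0.2076  0.1001] pin 692 [ 0.6346 -0.2096  0.1317] pin off [0.0109 0.0118]
  yaw from pin -2.8
[2.50827966 4.70986869 0.80081659]
```

Emit:
{"name": "servo_tool", "arguments": {"targets": [[[0,0,-0.001,0,0,0],[0,0,-0.001,0,0,0]]]}}

```text
time: 12.9
tcp_pos: [0.5644, -0.2063, 0.171]
eef_rot: [0.005, 0.975, -0.024, 0.219]
ft_force: [3.6, 4.3, 0.6]
gripper_width: 0.0264
gripper_force: 50.2
```

```bash
python3 - <<'E'
from w import *
s=r.sense(); im,d=r.capture('wrist')
meas(im,d,s,'blue',np.array([.595,-.207,.12]))
E
```

```text
blue n [-0.423  0.02   0.906] tilt 25.1 yaw -2.7 rect(mm) ((-18.545551300048828, -0.07739639282226562), (119.72525024414062, 104.41450500488281), 0.11411528289318085)
  top off 0.0824 centre [ 0.5602 -0.206   0.1749] [ 0.5605 -0.206   0.1755] face axis pt [ 0.5951 -0.2077  0.1002] pin 720 [ 0.6337 -0.2096  0.1336] pin off [0.0132 0.0141]
  yaw from pin -2.8
```

Emit:
{"name": "servo_tool", "arguments": {"targets": [[[0,0,-0.001,0,0,0],[0,0,-0.001,0,0,0]]]}}

```text
time: 13.15
tcp_pos: [0.5642, -0.2063, 0.1714]
eef_rot: [0.006, 0.975, -0.025, 0.219]
ft_force: [6.4, 3.9, -2.1]
gripper_width: 0.0265
gripper_force: 49.8
```

```bash
python3 - <<'E'
from w import *
s=r.sense(); im,d=r.capture('wrist')
meas(im,d,s,'blue',np.array([.595,-.207,.12]))
E
```

```text
blue n [-0.423  0.019  0.906] tilt 25.1 yaw -2.6 rect(mm) ((-18.506629943847656, -0.09590530395507812), (119.95328521728516, 104.53955841064453), 0.1725785732269287)
  top off 0.0828 centre [ 0.5598 -0.206   0.1754] [ 0.5604 -0.2061  0.1759] face axis pt [ 0.5949 -0.2076  0.1004] pin 705 [ 0.6337 -0.2096  0.1338] pin off [0.0132 0.0141]
  yaw from pin -2.9
```

The pin is fully up (13 mm) and resistance is rising, so the knob is at its click. Easing the grip, then letting go.

Emit:
{"name": "servo_tool", "arguments": {"targets": [[[0,0,0.001,0,0,0],[0,0,0.001,0,0,0],[0,0,0.001,0,0,0]]], "force": 20}}

```text
time: 13.5
tcp_pos: [0.5643, -0.2063, 0.1711]
eef_rot: [0.006, 0.975, -0.024, 0.219]
ft_force: [3.4, 5.0, 1.9]
gripper_width: 0.0265
gripper_force: 50.4
```

Emit:
{"name": "servo_tool", "arguments": {"targets": [[[0,0,0,0,0,0],[0,0,0,0,0,0],[0,0,0,0,0,0],[0,0,0,0,0,0]]], "fingers": 0.4}}

```text
time: 13.9
tcp_pos: [0.5632, -0.2073, 0.1691]
eef_rot: [0.006, 0.976, -0.024, 0.217]
ft_force: [-0.7, 0.0, -0.4]
gripper_width: 0.0596
gripper_force: 0.0
```

Emit:
{"name": "servo_tool", "arguments": {"targets": [[[0,0,-0.03,0,0,0],[0,0,-0.07,0,0,0],[0,0,-0.12,0,0,0],[0,0,-0.15,0,0,0],[0,0,-0.15,0,0,0],[0,0,-0.15,0,0,0]]]}}

```text
time: 14.5
tcp_pos: [0.5125, -0.2045, 0.2777]
eef_rot: [0.006, 0.976, -0.024, 0.217]
ft_force: [0.2, -1.0, -0.1]
gripper_width: 0.0597
gripper_force: 0.0
```

```bash
python3 - <<'E'
from w import *
s=r.sense(); im,d=r.capture('wrist')
meas(im,d,s,'blue',np.array([.595,-.207,.12]))
print(s['time'],s['ft_force'])
a,da=r.capture('scene'); save('s2.png',a)
E
```

```text
blue n [-0.422  0.02   0.906] tilt 25.0 yaw -2.7 rect(mm) ((-4.8618011474609375, 0.9839630126953125), (137.53866577148438, 106.2342758178711), 0.014898938126862049)
  top off 0.0827 centre [ 0.5599 -0.2061  0.1753] [ 0.5597 -0.206   0.1754] face axis pt [ 0.5949 -0.2077  0.1004] pin 276 [ 0.6335 -0.2095  0.1338] pin off [0.0132 0.0143]
  yaw from pin -2.5
14.5 [ 0.22258754 -1.00608984 -0.08172188]
```

View pics/s2.png

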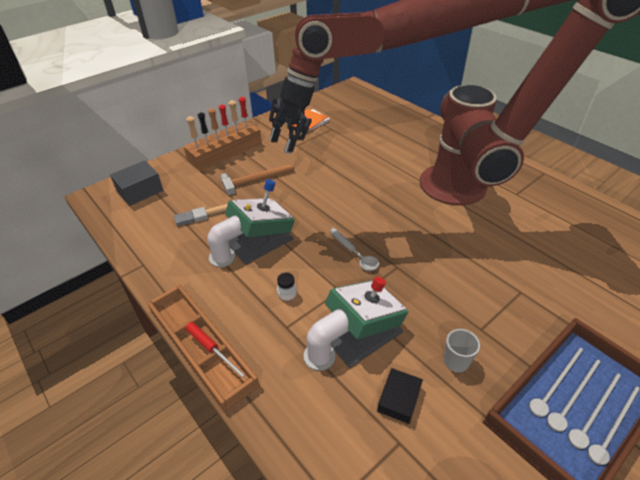

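The red knob (378, 284) is home and the blue knob (268, 186) is out with its pin up. The gripper is clear, and nothing else has moved.

```bash
python3 -c "
from bench import r
print(r.hand_in())"
```

```text
the job is handed in; nothing more can be done
None
```

The job is handed in: the red damper was pushed fully home first, then the blue damper was pulled out to its click; its yellow pin was up after I let go, and nothing else on the bench moved.

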